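# Slide the glass slab under the bridge microscope and set the microscope to the rider

### The job

Lay the greenish glass slab flat on the stage and push it lengthwise through the low tunnel under the microscope until it is fully home against the end stop. Then turn the handwheel by its knob until the microscope's pointer stands level with the line on the brass rider, and let go. Do not bump the microscope itself, and leave the weight, cap, cube, lens, magnifier and caliper where they are.

Things in the scene. Friction and masses are not known exactly. Their poses are not given: they have to be found in the camera images.
- instrument: Bridge microscope, bolted down (lengths in mm, in its frame). Origin on the table below the middle of the bridge's entry face; x points from the stage's open entry end into the tunnel, y to the handwheel. Flat white stage, top at z 40, x -107 to 107, y -105 to 105, clear before the bridge (x below -16). The handwheel's gear head stands beside it: x -30 to 50, y 112 to 188, up to z 76.
- lane_mouth (a point): Middle of the tunnel mouth at stage height, (0, 0, 40) in the instrument frame. The tunnel under the dark steel bridge is 34 high and 56 wide between steel cheeks; flared guides 20 high widen it to 68 at x -16. Bridge: entry beam x 0 to 20, far beam x 46 to 62, y -75 to 75, z 74 to 94. Flat entry face.
- home (a point): Slab centre when fully home: (45, 0, 52) in the instrument frame, far end on the steel end stop (face at x 80). Cheeks and stop are 24 high, open above, beyond the far beam. Its rear end is then 10 inside the entry beam: only a tool leaning back 30 to 40 degrees, fingertips pointing down and into the tunnel, can push it all the way.
- slab_mid (a point): Centre (half-way up) of the loose greenish glass slab, 70 long (its x) by 50 wide (its y) by 24 high, 210 g, edges square; it lies flat on the table at the start.
- crank_centre (a point): Point on the upright axis of the steel handwheel (radius 46, wheel face at z 97) on the gear head beside the bridge, at knob mid height: (0, 150, 122) in the instrument frame.
- knob_mid (a point): Gripping point of the handwheel's upright black knob, diameter 16, standing from z 98 to z 138 in the instrument frame; the point is at z 122. The knob is 35 from the wheel's axis and spins freely on its pin.
- crank (a joint): Angle of the handwheel in rad, growing clockwise seen from above; limits 0 and 11. At 0 the knob lies towards the instrument's -x. Each rad moves the microscope 5 mm along the instrument's +y. It takes about 2 N at the knob and stays where it is left.
- pointer (a point): Tip of the small steel tongue on the foot of the microscope block, on the entry side, just above the white scale on top of the entry beam. It moves with the microscope along the instrument's y.
- mark (a point): Far end of the fixed brass rider, 8 by 8 by 6, that sits on the scale near the entry edge; the black line on its top is its middle. Its y is the instrument's y. The pointer passes close by it; at the start the pointer is 13 to 37 mm to its -y side.
- cube: Loose clear glass cube, 34 mm, bystander. Origin under its centre.
- lens: Loose glass lens lying flat, diameter 48, 12 high, bystander. Origin under its centre.
- weight: Small loose brass weight, diameter 22, 31 high, standing on a stage corner at the open entry end; bystander. Origin under its centre.
- lens_cap: Loose black cap, diameter 30, 10 high, on a stage corner beyond the bridge; bystander. Origin under its centre.
- magnifier: Loose magnifying glass lying on the table, ring 82 across, 12 high, 85 long handle; bystander. Origin under the ring's centre.
- caliper: Loose steel caliper lying on the table, 200 long, 9 high; bystander. Origin under the middle of its bar.
- slab: The same slab as a body; origin under its centre.
- carriage: The moving microscope (block, tube, objective, pointer); its origin is not needed. Block at instrument x 16 to 62, 44 wide, on the bridge, z 96 to 122; upright tube radius 16 up to z 252; objective radius 10 at x 33 hangs between the beams to z 70, 6 above a slab on the stage.
There are look-alikes about, which are no part of the job. Of the things that look like the slab, take the one that is farthest to the robot's right at the start.

How it is judged (in metres and radians):
On the way, in this order (a step that is already met when the one before it is completed fails the run):
1. the slab is home against the end stop (x of slab_mid in the frame of instrument between 0.042 and 0.049 m and y of slab_mid in the frame of instrument between -0.006 and 0.006 m and z of slab_mid in the frame of instrument between 0.048 and 0.056 m and angle between the x axis of slab_mid and the x axis of instrument, either way round below 0.15 rad), for 0.2 s.
2. the pointer stands level with the rider's line (y of pointer in the frame of mark between -0.0025 and 0.0025 m), for 0.2 s.
At the end, for the whole second after the job is handed in: The slab lies flat on the stage in the tunnel, within 3 mm of the end stop (and lined up with the tunnel within 6 mm and 0.15 rad), at rest; the pointer is within 2.5 mm of the rider's line along the scale, and the handwheel is at rest (all of step 1 and all of step 2 and linear speed of slab below 0.01 m/s and velocity of joint crank between -0.05 and 0.05 rad/s); the robot touches nothing.
It fails at once if the microscope block or tube is bumped by the robot (over 10 N) (contact force between carriage and the fingers above 10 N or contact force between carriage and the arm above 10 N).
It fails at once if a bystander is moved by more than 20 mm (distance of any of cube, lens, weight, lens_cap, magnifier, caliper from where it was at the start of the episode above 0.02 m).
It also fails if it takes over 72 s, if anything falls off the work surface, if the arm or the gripper's body presses on something with over 40 N, if the wrist force passes 120 N, or if a joint passes its speed limit or range.

### The arm

A 6-joint arm with a two-finger parallel gripper is mounted at the origin on the work surface. World frame = base frame: x ahead of the robot, y to its left, z up, the work surface at z = 0. Lengths are in mm, angles in rad, forces in N, time in s.
With the tool pointing down it reaches from about 350 to 875 mm from the base axis. Payload 4.2 kg.
Tool frame: the origin (TCP) lies midway between the tips of the shut fingers; the grasp point (between the pads) lies 19 mm behind it; y points along the fingers, x is the direction in which the jaws open and shut, and the axes are right-handed (so a half turn about y gives the same grasp; the last joint's range is limited). The gripper opens to 85 mm and grips with 20 to 120 N. Pads are 22 mm wide; open, the fingers measure 114 mm over their backs; the gripper's body (76 mm by 85 mm) begins 54 mm behind the grasp point. The pads swing forward as they close: fully open they stand 13 mm farther back than shut.
Start: joints at [1.363, 0.385, 0.008, 0, -1.194, -0.259], TCP at [281.236, 558.127, 231.312] pointing down, gripper open.
Joint ranges: [-3.14, 3.14], [-1.21, 2.06], [-1.07, 1.41], [-3.16, 2.05], [-2.99, -0.16], [-3.1, 3.1]. Speed limits (rad/s): [2.79, 2.79, 3.14, 3.14, 3.14, 3.14].

### API

Orientations are given as a unit quaternion [x, y, z, w].
In Python, from bench import read_state, get_image, job_done gives the robot as it stands.
- The arm moves only by the tool play_rows, never from a script. Its argument "series" is a list of rows, each a list of 7 numbers: the shift along the tool's x, y, z in m, then the turn, a rotation vector about the tool's x, y, z in rad, then the finger opening in m, from 0 to 0.0854. In form: [[x, y, z, wx, wy, wz, claw], ...]. A call has 1 to 10 rows; each row shifts and turns the pose as measured when the row begins, along the tool's axes as they then stand; what a row does not reach is not made up. A row lasts 1/10 s, in which the tool goes at most 50 mm and 8.59 degrees, less where a joint would pass 70% of its speed; a pose out of reach is approached as far as the arm can. A call with a gripper value outside its range is refused whole. The fingers move at their own pace and stop on an object; the grip force is fixed at half the most. Time passes only in rows, so rows that do not move let the fingers close. It gives the time, the measured TCP pose, the force and the opening at its end, in the units of the state.
- read_state(): the state, without advancing time (a new reading comes with each control period).
- get_image(name): name is "scene" or "top"; returns a dict with "color" (420x560x3 uint8, red, green, blue), "intrinsics" (3x3 intrinsics, pixels), "origin" and "orientation" of the camera in the world. Camera axes: x right, y down, z forward; pixel columns grow to the right and rows downward; lengths in mm; the calibration is good to about 2 mm. A picture is of the moment at which its call begins. There is no depth.
- job_done(): hands the job in, once; it reports no verdict.
The state is a dict: "clock": time; "joints": joint angles; "joint_vel": joint speeds; "joint_efforts": joint torques, N m; "position": TCP position; "ee_rot": TCP orientation; "contact_force": force on the tool from outside, world axes, zero at the start; "wrist_torque": the same for the moment, N m; "gripper_width": finger opening in mm.
Only numpy, scipy, OpenCV 4.12 (cv2) and the standard library are available. Lean on these libraries where they do the work, as an engineer would, in place of code of your own. Each camera call takes 0.05 s, during which the arm holds its last target. There are 200 camera calls.

## Working session

There is one attempt and no reset: what is moved stays moved. The work goes in short steps, Python scripts to look and compute and a tool call to move; the robot and the scene stay as the last step left them, time stands still between calls to the robot, and variables do not carry over. Pictures are saved under pics/ and viewed, about 8 in all and at most 12, crops included, and the job is handed in when it is done.

Besides the shell and the picture viewer there is one more tool, called as name(argument=value, ...) on one line, values as JSON. play_rows: Moves the arm, as the interface text tells. Its arguments: {"type":"object","properties":{"series":{"type":"array","items":{"type":"array","items":{"type":"number"}}}},"required":["series"]}

```bash
mkdir -p pics
cat > h.py <<'E'
import numpy as np, cv2
from bench import read_state, get_image, job_done
from scipy.spatial.transform import Rotation as R
def rot(o):
    o=np.array(o,float); return o if o.shape==(3,3) else R.from_quat(o).as_matrix()
def ray(im,u,v):
    d=rot(im["orientation"])@np.linalg.inv(np.array(im["intrinsics"]))@np.array([u,v,1.]); return np.array(im["origin"],float),d
def onz(im,u,v,z):
    o,d=ray(im,u,v); return o+d*(z-o[2])/d[2]
def proj(im,p):
    q=np.array(im["intrinsics"])@(rot(im["orientation"]).T@(np.array(p,float)-np.array(im["origin"],float))); return q[:2]/q[2]
def save(im,name,crop=None,s=1):
    c=im["color"][:,:,::-1]
    if crop: x0,y0,x1,y1=crop; c=c[y0:y1,x0:x1]
    cv2.imwrite("pics/"+name,cv2.resize(c,None,fx=s,fy=s,interpolation=cv2.INTER_CUBIC))
E
python3 - <<'E'
from h import *
import pickle
for n in("scene","top"):
    im=get_image(n); pickle.dump(im,open(n+"0.pkl","wb")); save(im,n+"0.png",s=1.4)
    print(n,im["origin"],rot(im["orientation"]).round(3).tolist(),np.array(im["intrinsics"]).tolist())
print(read_state())
E
```

```text
scene [1157.8407183   128.37044756  624.40554603] [[-0.212, 0.632, -0.745], [0.977, 0.133, -0.165], [-0.006, -0.763, -0.646]] [[402.30278742133225, 0.0, 278.8823172713409], [0.0, 402.30278742133225, 206.29238796004674], [0.0, 0.0, 1.0]]
top [ 486.66005438  -20.65715064 1003.01663596] [[-0.021, -0.996, 0.092], [-1.0, 0.021, -0.001], [-0.001, -0.092, -0.996]] [[381.84124943488007, 0.0, 273.8319530347685], [0.0, 381.84124943488007, 208.6514194854203], [0.0, 0.0, 1.0]]
{'clock': 0.1, 'joints': array([ 1.36258828e+00,  3.85483291e-01,  6.77763657e-03, -4.56456893e-04,
       -1.19396442e+00, -2.58596329e-01]), 'joint_vel': array([-0.00129231, -0.00225857,  0.00360528,  0.00124044, -0.00172748,
       -0.00059798]), 'joint_efforts': array([-1.07019299e-03, -3.93322098e+01,  1.88928473e+01,  4.19793114e+00,
       -2.60635519e-03,  3.21151127e-06]), 'position': array([281.02127905, 557.68993696, 230.33150387]), 'ee_rot': array([ 0.37131251, -0.60174118,  0.60249463, -0.37018212]), 'contact_force': array([-0.10199303, -0.85787796,  0.4371038 ]), 'wrist_torque': array([ 0.00927099, -0.03232521,  0.02679136]), 'gripper_width': 85.4809444440032}
```

View pics/top0.png

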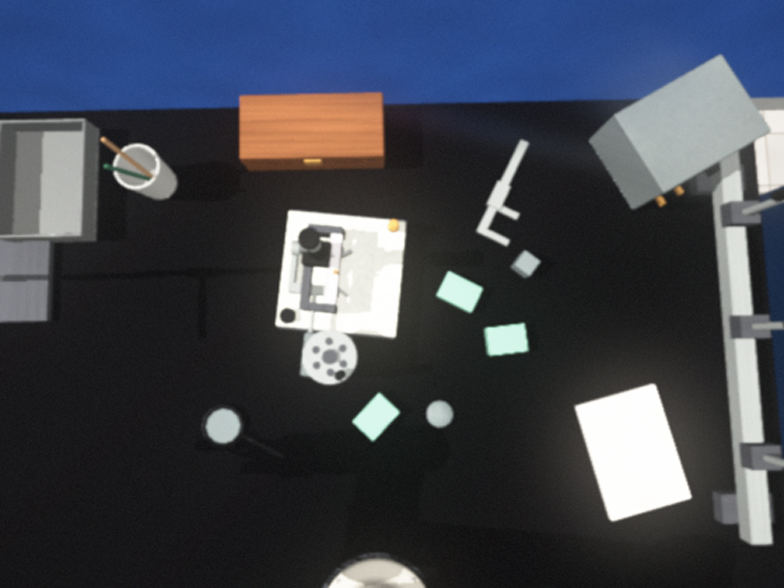

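View pics/scene0.png

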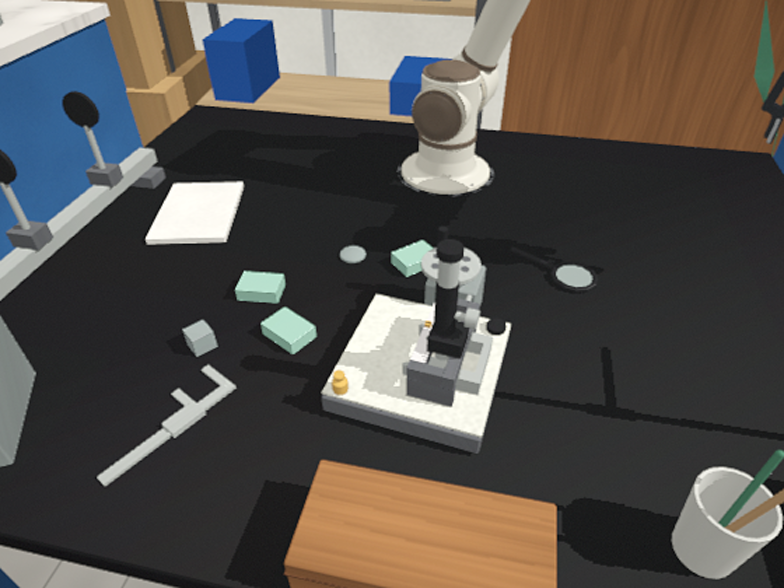

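The top view shows three green slabs at (460,292), (507,339) and (376,416) in the 1.4x picture. The rightmost, (507,339), is the target. The stage is centred near (343,273), its entry end faces image right, the handwheel is at (329,357) and its knob at (340,376).

Run:
```python
from h import *
import pickle
T=pickle.load(open("top0.pkl","rb")); S=pickle.load(open("scene0.pkl","rb"))
def greens(im):
    h=cv2.cvtColor(im["color"],cv2.COLOR_RGB2HSV)
    m=cv2.inRange(h,(65,25,90),(95,160,255)); 
    return [c for c in cv2.findContours(m,0,2)[0] if cv2.contourArea(c)>150]
for c in greens(T):
    P=np.array([onz(T,*p[0],24)[:2] for p in c],np.float32); print("top",cv2.boundingRect(c),cv2.minAreaRect(P), cv2.contourArea(c))
for c in greens(S): print("scene",cv2.boundingRect(c),cv2.contourArea(c))
# stage
g=T["color"].min(2); m=(g>100).astype(np.uint8)*255
m[:, :190]=0; m[:,300:]=0; m[:145]=0; m[245:]=0
m=cv2.morphologyEx(m,cv2.MORPH_CLOSE,np.ones((9,9)))
c=max(cv2.findContours(m,0,2)[0],key=cv2.contourArea); hull=cv2.convexHull(c)
P=np.array([onz(T,*p[0],40)[:2] for p in hull],np.float32)
print("stage",cv2.minAreaRect(P),cv2.boundingRect(c)); print(cv2.approxPolyDP(hull,4,True)[:,0].tolist())
c4=np.concatenate([c for c in [T["color"][145:290,185:305]]]); 
cv2.imwrite("pics/stage.png",cv2.resize(T["color"][145:285,190:300,::-1],None,fx=5,fy=4.28*1.0,interpolation=cv2.INTER_CUBIC)) if 0 else save(T,"stage.png",(190,145,300,285),4.2)
save(S,"sc1.png",(225,160,375,330),3.5)
```

```text
top (251, 280, 35, 35) ((353.6660461425781, -3.252716064453125), (54.982425689697266, 74.16737365722656), 44.46249771118164) 621.5
top (345, 230, 33, 25) ((487.31500244140625, -243.0152130126953), (54.13667297363281, 77.73725128173828), 5.8550920486450195) 596.5
top (311, 193, 34, 31) ((575.72607421875, -161.27093505859375), (75.70362091064453, 54.67523956298828), 61.912113189697266) 590.5
scene (513, 321, 47, 55) 395.0
scene (186, 219, 40, 34) 797.5
scene (168, 193, 36, 24) 660.0
scene (279, 171, 31, 27) 435.0
scene (539, 4, 14, 67) 409.5
stage ((602.3988037109375, 55.59419250488281), (221.43263244628906, 239.1160125732422), 83.33612060546875) (196, 150, 94, 95)
[[206, 150], [289, 158], [281, 241], [217, 244], [196, 231]]
```

View pics/stage.png

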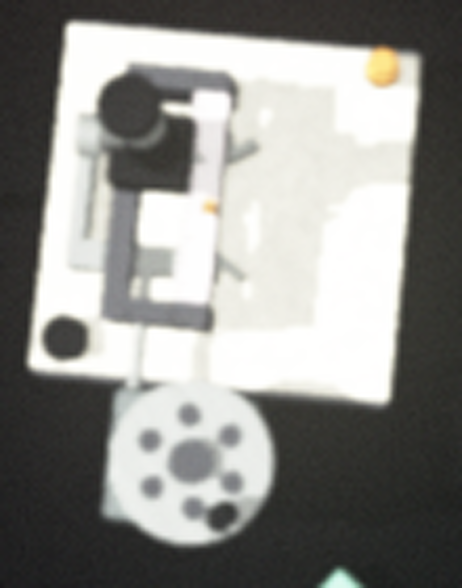

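```bash
cat >> h.py <<'E'
def kabsch(a,b):
    a=np.array(a,float);b=np.array(b,float);ca,cb=a.mean(0),b.mean(0)
    M=(a-ca).T@(b-cb); th=np.arctan2(M[0,1]-M[1,0],M[0,0]+M[1,1])
    r=np.array([[np.cos(th),-np.sin(th)],[np.sin(th),np.cos(th)]]); return th,cb-r@ca,(a@r.T+cb-r@ca)-b
E
python3 - <<'E'
from h import *
import pickle
T=pickle.load(open("top0.pkl","rb")); S=pickle.load(open("scene0.pkl","rb"))
loc=np.array([[107,-105],[-107,-105],[-107,105],[107,105]])
def refine(im,px):
    # fit each edge by subpixel half-level crossings along normals
    g=im["color"].mean(2).astype(np.float32); L=[]
    px=np.array(px,float); c=px.mean(0)
    for i in range(4):
        a,b=px[i],px[(i+1)%4]; d=(b-a)/np.linalg.norm(b-a); n=np.array([d[1],-d[0]]); n*=np.sign(n@(a-c))
        pts=[]
        for t in np.linspace(.1,.9,50):
            p=a+t*(b-a); s=np.linspace(-4,4,81); q=p+s[:,None]*n
            v=cv2.remap(g,q[:,0].astype(np.float32)[None],q[:,1].astype(np.float32)[None],1)[0]
            k=np.where((v[:-1]>=120)&(v[1:]<120))[0]
            if len(k) and v[:20].max()>180: pts.append(q[k[0]])
        pts=np.array(pts,np.float32); vx,vy,x,y=cv2.fitLine(pts,cv2.DIST_HUBER,0,.01,.01).ravel(); L.append(np.cross([x,y,1],[x+vx,y+vy,1])); print(i,len(pts))
    return [ (lambda z:z[:2]/z[2])(np.cross(L[i-1],L[i])) for i in range(4)]
C=refine(T,[[206,150],[290.2,158.3],[282.4,241.2],[196.7,232.9]]); print(np.round(C,1).tolist())
W=np.array([onz(T,*p,40)[:2] for p in C]); print(W.round(1).tolist(),[np.linalg.norm(W[i]-W[i-1]).round(1) for i in range(4)])
th,t,r=kabsch(loc,W); print("inst",th,t,"res",r.round(1).tolist())
Rm=np.array([[np.cos(th),-np.sin(th)],[np.sin(th),np.cos(th)]])
print("scene pred corners",[proj(S,[*(Rm@l+t),40]).round(1).tolist() for l in loc])
for nm,u,v,z in(("wheel",190+191/4.2,145+463/4.2,97),("knob",190+222/4.2,145+516/4.2,138),("rider",190+211/4.2,145+206/4.2,101),("ptr?",190+203/4.2,145+158/4.2,98)):
    p=onz(T,u,v,z)[:2]; print(nm,p.round(1),"inst",(Rm.T@(p-t)).round(1),"scene",proj(S,[*p,z]).round(1))
save(S,"sc2.png",(225,165,375,325),3.6)
E
```

```text
0 50
1 50
2 29
3 48
[[205.2, 149.1], [290.4, 156.9], [282.8, 241.0], [195.6, 233.3]]
[[733.4, 151.0], [708.2, -67.4], [493.9, -42.8], [517.7, 176.2]] [np.float64(217.1), np.float64(219.9), np.float64(215.8), np.float64(220.3)]
inst 1.457361000678141 [613.31802275  54.27042318] res [[-3.6, -2.3], [-2.7, 3.5], [3.0, 2.6], [3.4, -3.8]]
scene pred corners [[345.0, 309.6], [231.1, 278.8], [269.4, 208.9], [365.3, 229.8]]
wheel [462.4  70.7] inst [ -0.7 151.8] scene [322.5 185.5]
knob [435.   50.4] inst [-24.1 176.7] scene [315.9 161.6]
rider [606.9  57.3] inst [2.3 6.7] scene [305.5 228.4]
ptr? [635.   61.7] inst [  9.9 -20.7] scene [305.3 240.2]
```

View pics/sc2.png

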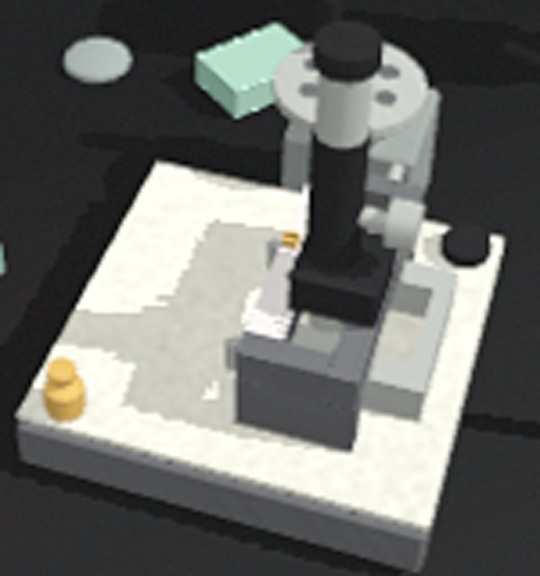

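```bash
cat >> h.py <<'E'
TH=1.4574; T0=np.array([614.3,54.3])
RI=np.array([[np.cos(TH),-np.sin(TH),0],[np.sin(TH),np.cos(TH),0],[0,0,1]])
def i2w(p): p=np.array(p,float); return RI@p+np.array([*T0,0])
def w2i(p): return RI.T@(np.array(p,float)-np.array([*T0,0]))
def orient(xdir,ydir):
    y=np.array(ydir,float)/np.linalg.norm(ydir); x=np.array(xdir,float); x-=y*(x@y); x/=np.linalg.norm(x)
    return R.from_matrix(np.column_stack([x,y,np.cross(x,y)]))
def plan(p,q,n,start=None):
    "rows (m, rad) from the measured pose (or start) to p (mm), q in n even steps"
    s=read_state(); p0,q0=start if start else (np.array(s["position"]),R.from_quat(s["ee_rot"]))
    rv=(q0.inv()*q).as_rotvec(); rows=[]
    a,b=p0,q0
    for k in range(1,n+1):
        a2=p0+(np.array(p)-p0)*k/n; b2=q0*R.from_rotvec(rv*k/n)
        d=b.inv().apply(a2-a)/1000; w=(b.inv()*b2).as_rotvec(); rows.append([*d.round(4),*w.round(3)]); a,b=a2,b2
    for r in rows: print([float(x) for x in r])
    return np.array(p,float),q
def st():
    s=read_state(); m=R.from_quat(s["ee_rot"]).as_matrix(); print("t",round(s["clock"],2),"p",np.round(s["position"],1),"inst",w2i(s["position"]).round(1),"F",np.round(s["contact_force"],1),"w",round(s["gripper_width"],1)); print("x",m[:,0].round(3),"y",m[:,1].round(3),"j",np.round(s["joints"],2))
E
python3 - <<'E'
from h import *
st()
a=np.deg2rad(5.86); m=R.from_quat(read_state()["ee_rot"]).as_matrix()
x=np.array([np.cos(a),np.sin(a),0]); x*=np.sign(x@m[:,0])
q=orient(x,[0,0,-1]); print("go"); a=plan([487,-245,140],q,18)
print(np.linalg.norm(a[0]-read_state()["position"]))
E
```

```text
t 0.1 p [281.  557.7 230.3] inst [462.4 388.1 230.3] F [-0.1 -0.9  0.4] w 85.5
x [-0.45  -0.893  0.002] y [-0.001 -0.002 -1.   ] j [ 1.36  0.39  0.01 -0.   -1.19 -0.26]
go
[0.0347, 0.0051, 0.0303, -0.0, 0.056, 0.0]
[0.0329, 0.0051, 0.0322, -0.0, 0.056, 0.0]
[0.0311, 0.0051, 0.034, -0.0, 0.056, 0.0]
[0.0291, 0.0051, 0.0356, -0.0, 0.056, 0.0]
[0.0271, 0.0051, 0.0372, -0.0, 0.056, 0.0]
[0.025, 0.0051, 0.0386, -0.0, 0.056, 0.0]
[0.0228, 0.0051, 0.04, -0.0, 0.056, 0.0]
[0.0206, 0.0051, 0.0412, -0.0, 0.056, 0.0]
[0.0182, 0.005, 0.0423, -0.0, 0.056, 0.0]
[0.0159, 0.005, 0.0432, -0.0, 0.056, 0.0]
[0.0134, 0.005, 0.044, -0.0, 0.056, 0.0]
[0.011, 0.005, 0.0447, -0.0, 0.056, 0.0]
[0.0085, 0.005, 0.0453, -0.0, 0.056, 0.0]
[0.0059, 0.005, 0.0457, -0.0, 0.056, 0.0]
[0.0034, 0.005, 0.0459, -0.0, 0.056, 0.0]
[0.0008, 0.005, 0.046, -0.0, 0.056, 0.0]
[-0.0017, 0.005, 0.046, -0.0, 0.056, 0.0]
[-0.0043, 0.005, 0.0458, -0.0, 0.056, 0.0]
833.6055116012745
```

play_rows(series=[[0.035,0,0.03,0,0.056,0,0.085],[0.033,0,0.032,0,0.056,0,0.085],[0.031,0,0.034,0,0.056,0,0.085],[0.029,0,0.036,0,0.056,0,0.085],[0.027,0,0.037,0,0.056,0,0.085],[0.025,0,0.039,0,0.056,0,0.085],[0.023,0,0.04,0,0.056,0,0.085],[0.021,0,0.041,0,0.056,0,0.085],[0.018,0,0.042,0,0.056,0,0.085],[0.016,0,0.043,0,0.056,0,0.085]])

```text
clock: 1.1
position: [389.9, 97.1, 226.8]
ee_rot: [0.188, -0.68, 0.685, -0.183]
contact_force: [0.9, -0.5, 0.7]
gripper_width: 84.9
```

Run:
```python
from h import *
st()
a=np.deg2rad(5.86); q=orient([-np.cos(a),-np.sin(a),0],[0,0,-1]); plan([487,-245,130],q,10)
```

```text
t 1.1 p [389.9  97.1 226.8] inst [ 17.1 227.8 226.8] F [ 0.9 -0.5  0.7] w 84.9
x [-0.862 -0.506  0.008] y [-0.004 -0.009 -1.   ] j [ 0.66 -0.   -0.5   0.   -1.08 -0.13]
[0.0089, 0.0099, 0.0344, -0.001, 0.043, 0.001]
[0.0074, 0.0099, 0.0347, -0.001, 0.043, 0.001]
[0.0059, 0.0099, 0.035, -0.001, 0.043, 0.001]
[0.0044, 0.0099, 0.0352, -0.001, 0.043, 0.001]
[0.0029, 0.0098, 0.0354, -0.001, 0.043, 0.001]
[0.0014, 0.0098, 0.0355, -0.001, 0.043, 0.001]
[-0.0001, 0.0098, 0.0355, -0.001, 0.043, 0.001]
[-0.0016, 0.0097, 0.0355, -0.001, 0.043, 0.001]
[-0.0032, 0.0097, 0.0354, -0.001, 0.043, 0.001]
[-0.0047, 0.0097, 0.0352, -0.001, 0.043, 0.001]
```

play_rows(series=[[0.009,0.01,0.034,0,0.043,0,0.085],[0.007,0.01,0.035,0,0.043,0,0.085],[0.006,0.01,0.035,0,0.043,0,0.085],[0.004,0.01,0.035,0,0.043,0,0.085],[0.003,0.01,0.035,0,0.043,0,0.085],[0.001,0.01,0.036,0,0.043,0,0.085],[0,0.01,0.036,0,0.043,0,0.085],[-0.002,0.01,0.036,0,0.043,0,0.085],[-0.003,0.01,0.035,0,0.043,0,0.085],[-0.005,0.01,0.035,0,0.043,0,0.085]])

```text
clock: 2.1
position: [484.5, -262.2, 125.1]
ee_rot: [0.029, -0.705, 0.708, -0.027]
contact_force: [0.4, 0.5, 0.6]
gripper_width: 85.0
```

Run:
```python
from h import *
st()
a=np.deg2rad(5.86); q=orient([-np.cos(a),-np.sin(a),0],[0,0,-1]); plan([487,-245,60],q,4)
im=get_image("scene"); save(im,"sc3.png",(120,100,330,300),3)
```

```text
t 2.1 p [ 484.5 -262.2  125.1] inst [-329.2   93.2  125.1] F [0.4 0.5 0.6] w 85.0
x [-0.997 -0.08   0.003] y [-0.003 -0.005 -1.   ] j [-0.2   0.36 -0.32  0.01 -0.89  0.27]
[-0.001, 0.0162, -0.0043, -0.001, -0.006, 0.001]
[-0.001, 0.0163, -0.0043, -0.001, -0.006, 0.001]
[-0.001, 0.0163, -0.0043, -0.001, -0.006, 0.001]
[-0.0011, 0.0163, -0.0043, -0.001, -0.006, 0.001]
```

View pics/sc3.png

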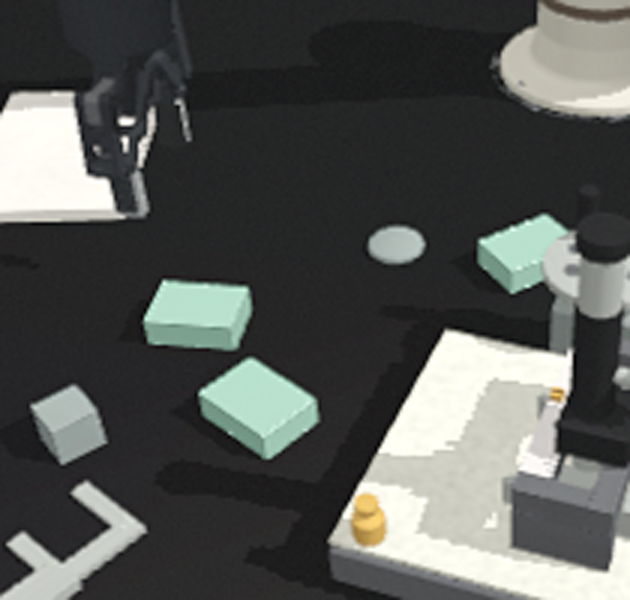

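Gripper hovers beside the slab, whose top-face corners are at about (165,281), (250,286), (241,330) and (146,324) in this crop. I'll check those against the top view.

Run:
```python
from h import *
import pickle
S=pickle.load(open("scene0.pkl","rb"));T=pickle.load(open("top0.pkl","rb"))
P=np.array([onz(S,120+u/3,100+v/3,24)[:2] for u,v in((165,281),(250,286),(241,330),(146,324))],np.float32)
print(P.round(1).tolist(),P.mean(0),cv2.minAreaRect(P))
# top view: bright top face only
h=cv2.cvtColor(T["color"],cv2.COLOR_RGB2HSV); 
v=h[228:258,342:382,2]; print(v[::3,::2])
```

```text
[[470.6000061035156, -279.79998779296875], [462.70001220703125, -210.8000030517578], [515.0, -198.60000610351562], [523.2999877929688, -272.6000061035156]] [ 492.92255 -240.44458] ((492.8165283203125, -239.1960906982422), (53.35737228393555, 75.69026947021484), 6.527756214141846)
[[ 35  36  36  33  33  32  37  31  32  33  33  31  31  34  31  30  32  31
   33  33]
 [ 36  35  33  33  32  32  34  37  40  45  68  99 133 134 156 199 160  32
   33  31]
 [ 34  40 113 220 235 233 233 241 245 245 244 245 245 245 245 245 205  49
   28  25]
 [ 35  38 162 239 246 246 246 246 247 245 246 246 246 245 245 246 241  85
   25  24]
 [ 33  36 135 235 246 246 246 246 246 246 246 246 245 245 245 246 240 102
   29  27]
 [ 36  35  96 225 245 246 246 246 246 246 245 246 246 245 245 245 245 181
   31  29]
 [ 33  32  79 199 245 246 246 246 246 245 246 245 246 246 245 245 245 189
   35  24]
 [ 31  34  50 184 245 246 247 246 246 246 245 246 246 245 245 246 243 205
   52  26]
 [ 34  32  35 148 232 239 240 241 228 182 166 168 147  88  65  68  56  40
   31  33]
 [ 29  35  33  34  46  40  34  35  33  32  32  32  32  33  33  30  33  30
   32  33]]
```

play_rows(series=[[-0.003,0.02,-0.006,0,-0.007,0,0.085],[-0.002,0.02,-0.006,0,-0.007,0,0.085],[-0.001,0.02,-0.006,0,-0.007,0,0.085],[0,0.01,0,0,0,0,0.085],[0,0,0,0,0,0,0.085]])

```text
clock: 2.65
position: [488.5, -250.9, 47.9]
ee_rot: [0.035, -0.705, 0.708, -0.029]
contact_force: [0.4, -0.0, 0.6]
gripper_width: 85.5
```

Run:
```python
from h import *
st()
a=np.deg2rad(6.2); q=orient([-np.cos(a),-np.sin(a),0],[0,0,-1]); plan([489.5,-243,1.5],q,6)
```

```text
t 2.65 p [ 488.5 -250.9   47.9] inst [-317.5   90.4   47.9] F [ 0.4 -0.   0.6] w 85.5
x [-0.996 -0.091  0.009] y [-0.008 -0.006 -1.   ] j [-0.18  0.46 -0.4   0.01 -0.71  0.26]
[-0.0003, 0.0077, -0.0013, -0.001, -0.003, 0.001]
[-0.0003, 0.0077, -0.0013, -0.001, -0.003, 0.001]
[-0.0003, 0.0077, -0.0013, -0.001, -0.003, 0.001]
[-0.0003, 0.0077, -0.0013, -0.001, -0.003, 0.001]
[-0.0003, 0.0077, -0.0013, -0.001, -0.003, 0.001]
[-0.0003, 0.0077, -0.0013, -0.001, -0.003, 0.001]
```

play_rows(series=[[0,0.01,-0.002,-0.002,-0.004,0.002,0.085],[0,0.01,-0.002,-0.002,-0.004,0.002,0.085],[0,0.01,-0.002,-0.002,-0.004,0.002,0.085],[0,0.01,-0.002,0,-0.004,0,0.085],[0,0.006,0,0,0,0,0.085],[0,0,0,0,0,0,0.085]])

```text
clock: 3.25
position: [489.1, -242.9, 0.2]
ee_rot: [-0.038, 0.706, -0.706, 0.039]
contact_force: [-0.2, 0.8, 0.5]
gripper_width: 85.2
```

play_rows(series=[[0,0,0,0,0,0,0.04],[0,0,0,0,0,0,0.04],[0,0,0,0,0,0,0.04],[0,0,0,0,0,0,0.04],[0,0,0,0,0,0,0.04],[0,0,0,0,0,0,0.04]])

```text
clock: 3.85
position: [489.0, -243.0, 0.9]
ee_rot: [-0.037, 0.706, -0.706, 0.039]
contact_force: [0.4, -0.2, -2.3]
gripper_width: 49.0
```

```bash
python3 -c "
from h import *
st()"
```

```text
t 3.85 p [ 489.  -243.     0.9] inst [-309.5   90.8    0.9] F [ 0.4 -0.2 -2.3] w 49.0
x [-0.994 -0.108 -0.002] y [ 0.002  0.001 -1.   ] j [-0.16  0.53 -0.45 -0.   -0.59  0.27]
```

play_rows(series=[[0,-0.02,0,0,0,0,0.04],[0,-0.04,0,0,0,0,0.04],[0,-0.04,0,0,0,0,0.04],[0,-0.01,0,0,0,0,0.04]])

```text
clock: 4.25
position: [486.1, -242.5, 110.3]
ee_rot: [-0.04, 0.707, -0.705, 0.035]
contact_force: [1.1, -0.6, -2.5]
gripper_width: 48.8
```

Run:
```python
from h import *
st()
q=orient(RI[:,1],[0,0,-1]); plan(i2w([-62,0,92]),q,9); print(i2w([-62,0,92]))
```

```text
t 4.25 p [ 486.1 -242.5  110.3] inst [-309.4   93.7  110.3] F [ 1.1 -0.6 -2.5] w 48.8
x [-0.994 -0.107  0.007] y [-0.008  0.003 -1.   ] j [-0.17  0.37 -0.35 -0.   -0.86  0.27]
[-0.0162, 0.002, -0.0245, 0.0, 0.024, 0.001]
[-0.0156, 0.002, -0.0249, 0.0, 0.024, 0.001]
[-0.015, 0.002, -0.0253, 0.0, 0.024, 0.001]
[-0.0143, 0.002, -0.0257, 0.0, 0.024, 0.001]
[-0.0137, 0.002, -0.026, 0.0, 0.024, 0.001]
[-0.0131, 0.002, -0.0263, 0.0, 0.024, 0.001]
[-0.0124, 0.002, -0.0266, 0.0, 0.024, 0.001]
[-0.0118, 0.002, -0.0269, 0.0, 0.024, 0.001]
[-0.0111, 0.002, -0.0272, 0.0, 0.024, 0.001]
[607.28448542  -7.30180643  92.        ]
```

play_rows(series=[[-0.016,0.002,-0.025,0,0.024,0,0.04],[-0.016,0.002,-0.025,0,0.024,0,0.04],[-0.015,0.002,-0.025,0,0.024,0,0.04],[-0.014,0.002,-0.026,0,0.024,0,0.04],[-0.014,0.002,-0.026,0,0.024,0,0.04],[-0.013,0.002,-0.026,0,0.024,0,0.04],[-0.012,0.002,-0.026,0,0.024,0,0.04],[-0.012,0.002,-0.026,0,0.024,0,0.04],[-0.011,0.002,-0.02,0,0.024,0,0.04],[0,0,0,0,0,0,0.04]])

```text
clock: 5.25
position: [605.7, -7.5, 82.1]
ee_rot: [0.038, 0.707, -0.704, -0.051]
contact_force: [-1.7, -0.2, -2.9]
gripper_width: 49.0
```

Run:
```python
from h import *
st()
q=orient(RI[:,1],[0,0,-1]); plan(i2w([-62,0,44]),q,6)
im=get_image("scene"); save(im,"sc4.png",(200,130,400,330),3)
```

```text
t 5.25 p [605.7  -7.5  82.1] inst [-62.4   1.6  82.1] F [-1.7 -0.2 -2.9] w 49.0
x [-0.992  0.126  0.02 ] y [-0.019  0.006 -1.   ] j [ 0.25  0.5  -0.21 -0.01 -0.88 -0.37]
[-0.0004, 0.0063, -0.0001, 0.001, -0.002, 0.003]
[-0.0004, 0.0063, -0.0001, 0.001, -0.002, 0.003]
[-0.0003, 0.0063, -0.0001, 0.001, -0.002, 0.003]
[-0.0003, 0.0063, -0.0001, 0.001, -0.002, 0.003]
[-0.0003, 0.0063, -0.0001, 0.001, -0.002, 0.003]
[-0.0003, 0.0063, -0.0001, 0.001, -0.002, 0.003]
```

View pics/sc4.png

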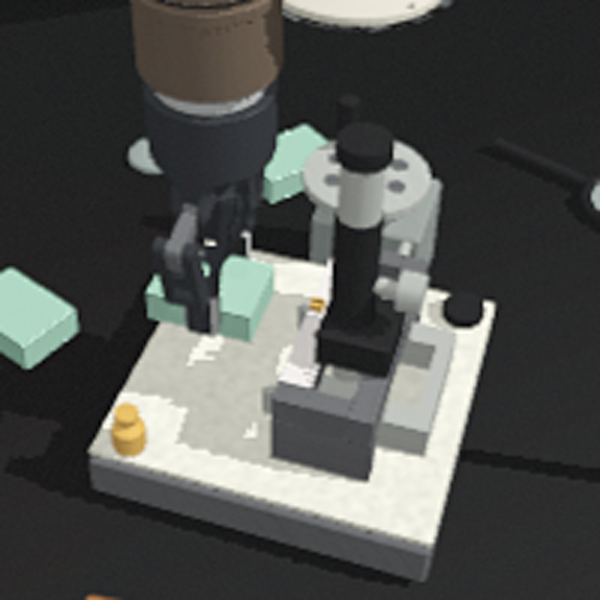

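The slab is held level over the stage in front of the bridge, centred near (210,290) in the crop. Lowering it now.

play_rows(series=[[-0.001,0.01,0,0.003,-0.005,0.006,0.04],[-0.001,0.01,0,0.003,-0.005,0.006,0.04],[-0.001,0.01,0,0.003,-0.003,0.006,0.04],[0,0.007,0,0,0,0.002,0.04],[0,0.003,0,0,0,0,0.04],[0,0.001,0,0,0,0,0.04]])

```text
clock: 5.9
position: [603.6, -12.1, 40.8]
ee_rot: [-0.04, -0.703, 0.708, 0.042]
contact_force: [0.5, 0.8, -2.3]
gripper_width: 48.6
```

```bash
python3 -c "
from h import *
st()"
```

```text
t 5.9 p [603.6 -12.1  40.8] inst [-67.2   3.2  40.8] F [ 0.5  0.8 -2.3] w 48.6
x [-0.993  0.116  0.003] y [-0.003 -0.007 -1.   ] j [ 0.25  0.54 -0.27  0.01 -0.76 -0.37]
```

play_rows(series=[[-0.003,0,-0.004,0,0,0,0.04],[-0.0015,0,-0.008,0,0,0,0.04],[0,0,-0.008,0,0,0,0.04],[0,0,-0.008,0,0,0,0.04],[0,0,-0.004,0,0,0,0.04],[0,0,0,0,0,0,0.04]])

```text
clock: 6.5
position: [612.1, 18.7, 40.8]
ee_rot: [-0.04, -0.703, 0.709, 0.042]
contact_force: [-0.3, -2.2, 1.2]
gripper_width: 48.8
```

```bash
python3 -c "
from h import *
st()
im=get_image('top'); save(im,'top5.png',(190,140,310,290),4)
im=get_image('scene'); save(im,'sc5.png',(200,130,400,330),3)"
```

```text
t 6.5 p [612.1  18.7  40.8] inst [-35.6  -1.8  40.8] F [-0.3 -2.2  1.2] w 48.8
x [-0.993  0.116  0.003] y [-0.004 -0.009 -1.   ] j [ 0.3   0.56 -0.25  0.01 -0.77 -0.42]
```

View pics/sc5.png

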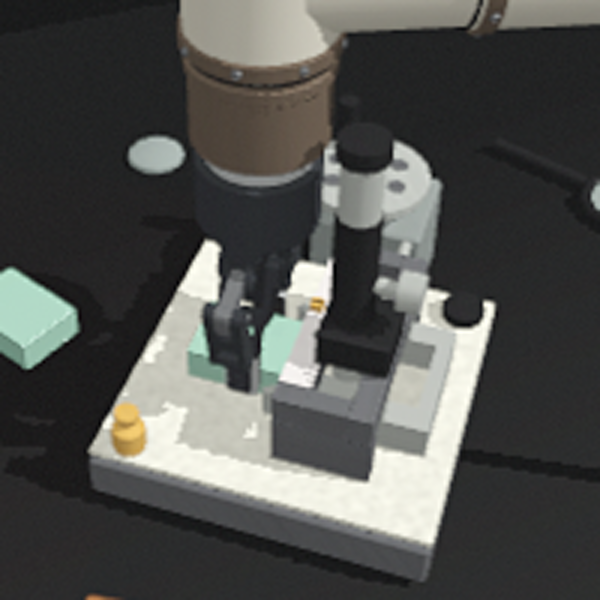

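The slab is on the stage with its nose at the tunnel mouth. Releasing, then backing up.

play_rows(series=[[0,0,0,0,0,0,0.075],[0,0,0,0,0,0,0.075],[0,0,0,0,0,0,0.075],[0,-0.01,0,0,0,0,0.075],[0,-0.03,0,0,0,0,0.075],[0,-0.04,0.02,0,0,0,0.05],[0,-0.03,0.04,0,0,0,0],[0,0,0.04,0,0,0,0]])

```text
clock: 7.4
position: [601.9, -78.1, 156.9]
ee_rot: [-0.038, -0.702, 0.71, 0.039]
contact_force: [1.3, -0.2, 0.6]
gripper_width: 31.9
```

Run:
```python
from h import *
st()
a=np.deg2rad(38); q=orient(RI[:,1],RI@[np.sin(a),0,-np.cos(a)]); plan(i2w([-125,-1.5,90]),q,7)
T=get_image("top"); save(T,"top6.png",(190,140,310,290),4)
h=cv2.cvtColor(T["color"],cv2.COLOR_RGB2HSV); m=cv2.inRange(h,(65,25,60),(95,160,255)); m[:,:210]=0;m[:,300:]=0;m[:150]=0;m[245:]=0
for c in cv2.findContours(m,0,2)[0]:
    if cv2.contourArea(c)>30:
        P=np.array([w2i(onz(T,*p[0],64))[:2] for p in c],np.float32); print(P.min(0),P.max(0),cv2.minAreaRect(P))
```

```text
t 7.4 p [601.9 -78.1 156.9] inst [-133.    -2.7  156.9] F [ 1.3 -0.2  0.6] w 31.9
x [-0.994  0.109  0.001] y [-0.002 -0.01  -1.   ] j [ 0.14  0.42 -0.15  0.01 -1.01 -0.26]
[0.0002, 0.0095, -0.0012, -0.096, 0.0, 0.0]
[0.0002, 0.0096, -0.0003, -0.096, 0.0, 0.0]
[0.0002, 0.0096, 0.0006, -0.096, 0.0, 0.0]
[0.0002, 0.0095, 0.0015, -0.096, 0.0, 0.0]
[0.0002, 0.0093, 0.0024, -0.096, 0.0, 0.0]
[0.0002, 0.009, 0.0033, -0.096, 0.0, 0.0]
[0.0002, 0.0087, 0.0042, -0.096, 0.0, 0.0]
[-71.917694   5.930677] [-7.871421 25.131662] ((-39.77924728393555, 17.567108154296875), (64.31977844238281, 17.42302703857422), 5.285913944244385)
```

play_rows(series=[[0,0.01,0,-0.1,0,0,0],[0,0.01,0,-0.1,0,0,0],[0,0.01,0.001,-0.1,0,0,0],[0,0.01,0.002,-0.1,0,0,0],[0,0.01,0.002,-0.1,0,0,0],[0,0.01,0.003,-0.1,0,0,0],[0,0.01,0.004,-0.07,0,0,0],[0,0,0,0,0,0,0]])

```text
clock: 8.25
position: [603.4, -75.9, 91.5]
ee_rot: [0.055, 0.902, -0.427, -0.02]
contact_force: [-0.2, 0.3, -0.6]
gripper_width: -0.4
```

Run:
```python
from h import *
st()
a=np.deg2rad(38); q=orient(RI[:,1],RI@[np.sin(a),0,-np.cos(a)]); 
s=plan(i2w([-100,-1.5,50]),q,5); print('push'); plan(i2w([0,-1.5,50]),q,10,s)
```

```text
t 8.25 p [603.4 -75.9  91.5] inst [-130.6   -3.9   91.5] F [-0.2  0.3 -0.6] w -0.4
x [-0.993  0.116 -0.011] y [ 0.082  0.629 -0.773] j [-0.24  0.59  0.06 -0.73 -1.23  0.45]
[0.0006, 0.0103, 0.0005, 0.005, 0.001, -0.002]
[0.0006, 0.0103, 0.0005, 0.005, 0.001, -0.002]
[0.0005, 0.0103, 0.0004, 0.005, 0.001, -0.002]
[0.0005, 0.0103, 0.0004, 0.005, 0.001, -0.002]
[0.0005, 0.0103, 0.0003, 0.005, 0.001, -0.002]
push
[-0.0, 0.0062, -0.0079, 0.0, 0.0, 0.0]
[-0.0, 0.0062, -0.0079, 0.0, 0.0, 0.0]
[-0.0, 0.0062, -0.0079, 0.0, 0.0, 0.0]
[-0.0, 0.0062, -0.0079, 0.0, 0.0, 0.0]
[-0.0, 0.0062, -0.0079, 0.0, 0.0, 0.0]
[-0.0, 0.0062, -0.0079, 0.0, 0.0, 0.0]
[-0.0, 0.0062, -0.0079, 0.0, 0.0, 0.0]
[-0.0, 0.0062, -0.0079, 0.0, 0.0, 0.0]
[-0.0, 0.0062, -0.0079, 0.0, 0.0, 0.0]
[-0.0, 0.0062, -0.0079, 0.0, 0.0, 0.0]
```

play_rows(series=[[0.001,0.012,0.001,0.01,0.002,-0.004,0],[0.001,0.012,0.001,0.01,0.002,-0.004,0],[0.001,0.012,0.001,0,0,0,0],[0,0.01,0,0,0,0,0],[0,0.005,0,0,0,0,0],[0,0,0,0,0,0,0]])

```text
clock: 8.85
position: [604.7, -40.6, 49.5]
ee_rot: [0.049, 0.897, -0.439, -0.021]
contact_force: [-0.6, -0.3, -0.5]
gripper_width: -0.2
```

Run:
```python
from h import *
st()
im=get_image('scene'); save(im,'sc7.png',(200,130,400,330),3)
a=np.deg2rad(38); q=orient(RI[:,1],RI@[np.sin(a),0,-np.cos(a)]); 
plan(i2w([-80,-1.5,49.5]),q,2)
```

```text
t 8.85 p [604.7 -40.6  49.5] inst [-95.3  -1.2  49.5] F [-0.6 -0.3 -0.5] w -0.2
x [-0.994  0.107 -0.006] y [ 0.07   0.609 -0.79 ] j [-0.17  0.63  0.01 -0.74 -1.13  0.46]
[-0.0001, 0.0049, -0.0061, -0.002, 0.004, -0.001]
[-0.0001, 0.0049, -0.0061, -0.002, 0.004, -0.001]
```

View pics/sc7.png

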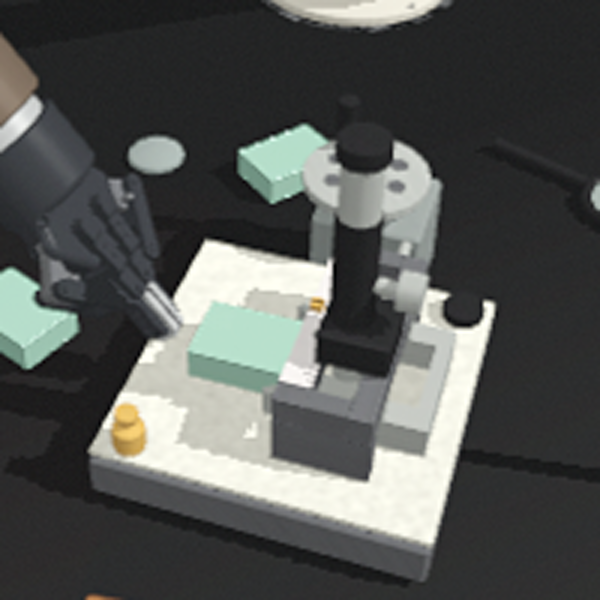

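The leaning fingertips sit behind the slab, which lies square to the tunnel mouth. Now pushing.

play_rows(series=[[0,0.005,-0.0062,0,0.004,0,0],[0,0.005,-0.0062,0,0.004,0,0],[0,0.005,-0.0062,0,0,0,0],[0,0.005,-0.0062,0,0,0,0],[0,0.005,-0.0062,0,0,0,0],[0,0.005,-0.0062,0,0,0,0]])

```text
clock: 9.5
position: [611.7, 7.5, 49.9]
ee_rot: [0.053, 0.896, -0.441, -0.024]
contact_force: [0.5, -1.9, -0.4]
gripper_width: 0.0
```

Run:
```python
from h import *
st()
a=np.deg2rad(38); q=orient(RI[:,1],RI@[np.sin(a),0,-np.cos(a)]); 
plan(i2w([-8,-1.5,50]),q,6)
```

```text
t 9.5 p [611.7   7.5  49.9] inst [-46.8  -2.8  49.9] F [ 0.5 -1.9 -0.4] w 0.0
x [-0.993  0.116 -0.004] y [ 0.074  0.606 -0.792] j [-0.1   0.61 -0.01 -0.77 -1.08  0.4 ]
[0.0002, 0.0039, -0.0051, -0.001, 0.0, -0.001]
[0.0002, 0.0039, -0.0051, -0.001, 0.0, -0.001]
[0.0002, 0.0039, -0.0051, -0.001, 0.0, -0.001]
[0.0002, 0.004, -0.0051, -0.001, 0.0, -0.001]
[0.0002, 0.004, -0.0051, -0.001, 0.0, -0.001]
[0.0002, 0.004, -0.0051, -0.001, 0.0, -0.001]
```

play_rows(series=[[0.0005,0.004,-0.005,0,0,0,0],[0.0005,0.004,-0.005,0,0,0,0],[0.0005,0.004,-0.005,0,0,0,0],[0,0.004,-0.005,0,0,0,0],[0,0.004,-0.005,0,0,0,0],[0,0.004,-0.005,0,0,0,0]])

```text
clock: 10.1
position: [615.5, 48.9, 49.9]
ee_rot: [0.054, 0.896, -0.441, -0.023]
contact_force: [-0.4, -2.9, 2.0]
gripper_width: -0.0
```

```bash
python3 -c "
from h import *
st()"
```

```text
t 10.1 p [615.5  48.9  49.9] inst [-5.3 -1.8 49.9] F [-0.4 -2.9  2. ] w -0.0
x [-0.993  0.116 -0.006] y [ 0.076  0.605 -0.792] j [-0.03  0.61 -0.02 -0.79 -1.03  0.36]
```

play_rows(series=[[0,0.0012,-0.0016,0,0,0,0],[0,0.0012,-0.0016,0,0,0,0],[0,0.0012,-0.0016,0,0,0,0]])

```text
clock: 10.4
position: [616.0, 54.8, 49.8]
ee_rot: [0.053, 0.895, -0.442, -0.022]
contact_force: [-3.7, -10.3, 4.3]
gripper_width: -0.1
```

play_rows(series=[[0,0.0012,-0.0016,0,0,0,0],[0,0,0,0,0,0,0]])

```text
clock: 10.6
position: [615.9, 54.3, 49.9]
ee_rot: [0.053, 0.894, -0.443, -0.022]
contact_force: [-0.7, 0.1, 0.1]
gripper_width: -0.1
```

```bash
python3 -c "
from h import *
st()"
```

```text
t 10.6 p [615.9  54.3  49.9] inst [ 0.2 -1.6 49.9] F [-0.7  0.1  0.1] w -0.1
x [-0.993  0.114 -0.007] y [ 0.075  0.601 -0.796] j [-0.02  0.6  -0.02 -0.78 -1.03  0.36]
```

play_rows(series=[[0,0.0015,-0.002,0,0,0,0],[0,0.0015,-0.002,0,0,0,0],[0,0.0015,-0.002,0,0,0,0]])

```text
clock: 10.9
position: [616.0, 54.7, 49.9]
ee_rot: [0.053, 0.892, -0.448, -0.022]
contact_force: [-2.4, -10.3, 4.0]
gripper_width: -0.1
```

```bash
python3 -c "
from h import *
st()
im=get_image('scene'); save(im,'sc8.png',(240,160,360,280),5)"
```

```text
t 10.9 p [616.   54.7  49.9] inst [ 0.6 -1.7 49.9] F [ -2.4 -10.3   4. ] w -0.1
x [-0.994  0.113 -0.008] y [ 0.074  0.593 -0.802] j [-0.01  0.6  -0.03 -0.77 -1.02  0.35]
```

View pics/sc8.png

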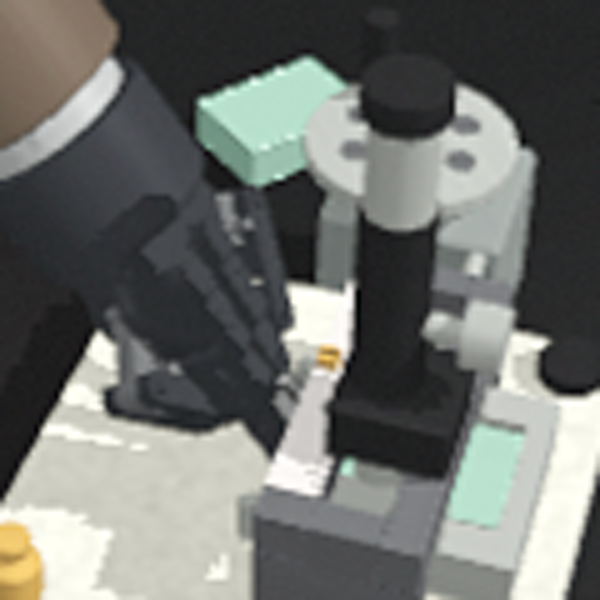

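Run:
```python
from h import *
im=get_image('scene')
for p in([80,-25,64],[80,25,64],[72,-25,64],[62,-25,64],[-107,-105,40],[107,-105,40]): print(p,((proj(im,i2w(p))-[240,160])*5).round(0))
for u,v in((497,527),(525,430),(450,515)): print(w2i(onz(im,240+u/5,160+v/5-1.5,64)).round(1))
```

```text
[80, -25, 64] [503. 519.]
[80, 25, 64] [530. 426.]
[72, -25, 64] [482. 513.]
[62, -25, 64] [455. 507.]
[-107, -105, 40] [-45. 596.]
[107, -105, 40] [525. 751.]
[ 78.  -26.1  64. ]
[77.7 26.2 64. ]
[ 60.2 -25.8  64. ]
```

Both views agree that the far end is on the stop: edge at about 78 mm, against a far beam that reads 60 for a true 62. Backing out.

play_rows(series=[[0,-0.012,0.016,0,0,0,0],[0,-0.018,0.024,0,0,0,0],[0,-0.03,0.02,0,0,0,0],[0,-0.04,0.01,0,0,0,0],[0,-0.04,-0.01,0.1,0,0,0],[0,-0.03,-0.015,0.14,0,0,0],[0,-0.02,0,0.14,0,0,0.03],[0,0,0,0.14,0,0,0.05],[0,0,0,0.1,0,0,0.05]])

```text
clock: 11.9
position: [599.9, -90.8, 181.6]
ee_rot: [0.046, 0.71, -0.702, -0.042]
contact_force: [-0.7, -0.7, -0.5]
gripper_width: 43.5
```

Run:
```python
from h import *
st()
q=orient(RI[:,1],[0,0,-1]); plan(i2w([-24,176.5,175]),q,8)
import pickle; im=get_image("scene"); T=get_image("top"); pickle.dump((im,T),open("after.pkl","wb"))
save(T,"top9.png",(190,145,300,285),4.2)
```

```text
t 11.9 p [599.9 -90.8 181.6] inst [-145.8   -2.1  181.6] F [-0.7 -0.7 -0.5] w 43.5
x [-0.992  0.125 -0.005] y [ 0.007  0.011 -1.   ] j [ 0.11  0.39 -0.11 -0.01 -1.06 -0.23]
[0.0225, 0.0009, -0.0149, 0.001, -0.002, -0.001]
[0.0225, 0.0009, -0.015, 0.001, -0.002, -0.001]
[0.0225, 0.0009, -0.015, 0.001, -0.002, -0.001]
[0.0224, 0.0009, -0.0151, 0.001, -0.002, -0.001]
[0.0224, 0.0009, -0.0151, 0.001, -0.002, -0.001]
[0.0224, 0.0008, -0.0151, 0.001, -0.002, -0.001]
[0.0224, 0.0008, -0.0152, 0.001, -0.002, -0.001]
[0.0223, 0.0008, -0.0152, 0.001, -0.002, -0.001]
```

View pics/top9.png

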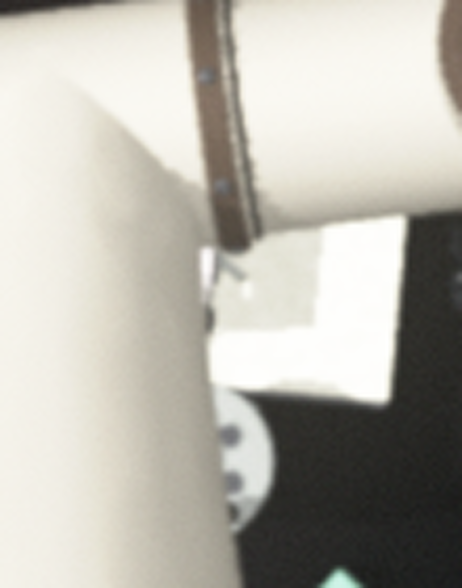

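The arm hides most of the top view. The visible wheel edge and knob, near (232,514), are unchanged. Moving on to the knob.

play_rows(series=[[0.0225,0.001,-0.015,0,0,0,0.05],[0.0225,0.001,-0.015,0,0,0,0.05],[0.0225,0.001,-0.015,0,0,0,0.05],[0.0225,0.001,-0.015,0,0,0,0.05],[0.0225,0.001,-0.015,0,0,0,0.05],[0.0225,0.001,-0.015,0,0,0,0.05],[0.0225,0.001,-0.015,0,0,0,0.05],[0.0225,0.001,-0.015,0,0,0,0.05],[0,0,0,0,0,0,0.05]])

```text
clock: 12.9
position: [425.2, 59.5, 169.3]
ee_rot: [0.042, 0.718, -0.693, -0.053]
contact_force: [1.0, -0.5, -0.2]
gripper_width: 49.9
```

Run:
```python
from h import *
import pickle
st()
q=orient(RI[:,1],[0,0,-1]); plan(i2w([-24,176.5,106]),q,6)
T=pickle.load(open("top0.pkl","rb"))
np.set_printoptions(linewidth=200)
# resample along instrument y at z=98, rows x; print gray & yellow-ness
g=T["color"].astype(np.float32)
def samp(x,y,z):
    u,v=proj(T,i2w([x,y,z])); return [float(cv2.remap(g[:,:,k].copy(),np.float32([[u]]),np.float32([[v]]),1)[0,0]) for k in range(3)]
xs=list(range(-6,24,3)); print("x",xs)
for y in range(-46,22,2): print(y,[f"{int(sum(c)/3)}/{int(c[0]-c[2])}" for c in (samp(x,y,98) for x in xs)])
```

```text
t 12.9 p [425.2  59.5 169.3] inst [-16.3 188.5 169.3] F [ 1.  -0.5 -0.2] w 49.9
x [-0.991  0.134  0.017] y [-0.012  0.036 -0.999] j [ 0.49  0.11 -0.52 -0.05 -0.93 -0.6 ]
[-0.0022, 0.0105, 0.0016, 0.006, -0.004, 0.003]
[-0.0022, 0.0105, 0.0015, 0.006, -0.004, 0.003]
[-0.0021, 0.0105, 0.0015, 0.006, -0.004, 0.003]
[-0.0021, 0.0105, 0.0014, 0.006, -0.004, 0.003]
[-0.0021, 0.0105, 0.0014, 0.006, -0.004, 0.003]
[-0.002, 0.0105, 0.0013, 0.006, -0.004, 0.003]
x [-6, -3, 0, 3, 6, 9, 12, 15, 18, 21]
-46 ['229/10', '214/11', '231/5', '250/0', '253/1', '253/0', '252/0', '251/1', '245/3', '229/8']
-44 ['231/9', '213/11', '221/6', '243/2', '247/1', '248/2', '248/1', '244/3', '221/5', '183/10']
-42 ['229/10', '206/11', '209/7', '235/4', '240/3', '240/3', '239/3', '230/5', '176/7', '113/6']
-40 ['226/11', '200/11', '202/8', '232/4', '235/3', '235/3', '232/4', '212/7', '130/7', '79/5']
-38 ['221/11', '187/10', '194/7', '231/4', '234/4', '233/4', '230/4', '196/6', '111/5', '69/5']
-36 ['212/12', '171/9', '188/6', '231/3', '234/4', '234/4', '230/4', '190/6', '107/5', '64/4']
-34 ['202/12', '158/7', '1
[... 1944 characters left out ...]
2/1', '251/1', '253/1']
8 ['230/9', '205/16', '179/45', '191/88', '210/75', '237/26', '251/2', '252/0', '252/1', '253/1']
10 ['229/10', '206/15', '188/37', '212/60', '229/43', '244/14', '252/1', '252/0', '252/1', '254/1']
12 ['230/10', '211/13', '215/20', '244/10', '248/9', '251/4', '253/0', '252/1', '253/1', '254/1']
14 ['231/10', '221/12', '232/7', '251/2', '253/1', '253/0', '253/0', '253/0', '253/1', '253/1']
16 ['232/9', '222/11', '237/4', '253/0', '254/0', '254/0', '254/0', '253/0', '252/1', '253/1']
18 ['231/8', '222/11', '239/4', '253/0', '254/0', '254/0', '254/0', '253/0', '253/1', '253/1']
20 ['232/8', '221/12', '238/3', '253/0', '254/0', '254/0', '254/0', '253/0', '252/1', '253/1']
```

play_rows(series=[[-0.005,0.01,0.003,0.02,-0.01,0.008,0.05],[-0.004,0.015,0.002,0.016,-0.008,0.008,0.05],[-0.002,0.015,0.001,0,-0.004,0,0.05],[0,0.01,0,0,0,0,0.05],[0,0,0,0,0,0,0.05]])

```text
clock: 13.4
position: [435.8, 52.9, 117.3]
ee_rot: [0.041, 0.708, -0.704, -0.042]
contact_force: [0.6, 0.8, -0.1]
gripper_width: 50.3
```

Run:
```python
from h import *
st()
q=orient(RI[:,1],[0,0,-1]); plan(i2w([-24,176.5,106]),q,3)
```

```text
t 13.4 p [435.8  52.9 117.3] inst [-21.6 177.2 117.3] F [ 0.6  0.8 -0.1] w 50.3
x [-0.993  0.117  0.003] y [-0.002  0.005 -1.   ] j [ 0.49  0.2  -0.59 -0.01 -0.78 -0.6 ]
[-0.0003, 0.0037, 0.0008, 0.002, -0.001, 0.001]
[-0.0003, 0.0038, 0.0008, 0.002, -0.001, 0.001]
[-0.0002, 0.0038, 0.0008, 0.002, -0.001, 0.001]
```

play_rows(series=[[0,0.005,0.002,0,0,0,0.05],[0,0.004,0.001,0,0,0,0.05],[0,0.002,0,0,0,0,0.008],[0,0,0,0,0,0,0.008],[0,0,0,0,0,0,0.008],[0,0,0,0,0,0,0.008],[0,0,0,0,0,0,0.008],[0,0,0,0,0,0,0.008]])

```text
clock: 14.2
position: [435.9, 49.4, 106.6]
ee_rot: [0.042, 0.708, -0.703, -0.043]
contact_force: [-0.7, -0.7, -1.4]
gripper_width: 14.4
```

```bash
cat >> h.py <<'E'
def crank(cx,cy,r,a0,a1,n):
    "rows for a circle in instrument xy; tool x = inst y, tool z = -inst x"
    p=lambda a: np.array([cx-r*np.cos(a),cy+r*np.sin(a)])
    for k in range(n):
        d=p(a0+(a1-a0)*(k+1)/n)-p(a0+(a1-a0)*k/n); print([round(d[1]/1000,4),0,round(-d[0]/1000,4)])
E
python3 - <<'E'
from h import *
st(); p=w2i(read_state()["position"]); d=p[:2]-[0,150]; a=np.arctan2(d[1],-d[0]); print("ang",a,"r",np.hypot(*d))
crank(0,150,35,a,a+1.5,10)
E
```

```text
t 14.2 p [435.9  49.4 106.6] inst [-25.  176.7 106.6] F [-0.7 -0.7 -1.4] w 14.4
x [-0.993  0.119  0.002] y [-0.001  0.007 -1.   ] j [ 0.48  0.22 -0.6  -0.01 -0.75 -0.59]
ang 0.8166723099464461 r 36.57520531674534
[np.float64(0.0033), 0, np.float64(-0.0041)]
[np.float64(0.0026), 0, np.float64(-0.0045)]
[np.float64(0.0019), 0, np.float64(-0.0049)]
[np.float64(0.0012), 0, np.float64(-0.0051)]
[np.float64(0.0004), 0, np.float64(-0.0052)]
[np.float64(-0.0004), 0, np.float64(-0.0052)]
[np.float64(-0.0011), 0, np.float64(-0.0051)]
[np.float64(-0.0019), 0, np.float64(-0.0049)]
[np.float64(-0.0026), 0, np.float64(-0.0045)]
[np.float64(-0.0033), 0, np.float64(-0.0041)]
```

play_rows(series=[[0.0033,0,-0.0041,0,0,0,0.008],[0.0026,0,-0.0045,0,0,0,0.008],[0.0019,0,-0.0049,0,0,0,0.008],[0.0012,0,-0.0051,0,0,0,0.008],[0.0004,0,-0.0052,0,0,0,0.008]])

```text
clock: 14.7
position: [430.0, 75.8, 106.6]
ee_rot: [0.043, 0.708, -0.703, -0.042]
contact_force: [4.4, -3.5, -5.8]
gripper_width: 14.2
```

```bash
cat >> h.py <<'E'
def ck(a1,n,c=(0,150),r=35.5):
    st(); p=w2i(read_state()["position"])[:2]; d=p-c; a=np.arctan2(d[1],-d[0]); print("ang",round(a,3),"r",round(np.hypot(*d),1))
    if a1 is not None:
        pa=lambda a: np.array(c)+r*np.array([-np.cos(a),np.sin(a)])
        da=(a1-a)%(2*np.pi)/n; q=p
        for k in range(1,n+1):
            e=pa(a+da*k)-q; q=q+e; print([round(float(e[1])/1000,4),0,round(float(-e[0])/1000,4)],end=", ")
E
python3 -c "
from h import *
ck(3.0,9)"
```

```text
t 14.7 p [430.   75.8 106.6] inst [  0.5 185.5 106.6] F [ 4.4 -3.5 -5.8] w 14.2
x [-0.993  0.119 -0.001] y [ 0.002  0.007 -1.   ] j [ 0.55  0.21 -0.61 -0.01 -0.75 -0.66]
ang 1.584 r 35.5
[-0.0006, 0, -0.0056], [-0.0014, 0, -0.0054], [-0.0022, 0, -0.0051], [-0.003, 0, -0.0047], [-0.0037, 0, -0.0042], [-0.0043, 0, -0.0036], [-0.0048, 0, -0.0028], [-0.0052, 0, -0.0021], [-0.0054, 0, -0.0012],
```

Works with small forces. Continuing round.

play_rows(series=[[-0.0006,0,-0.0056,0,0,0,0.008],[-0.0014,0,-0.0054,0,0,0,0.008],[-0.0022,0,-0.0051,0,0,0,0.008],[-0.003,0,-0.0047,0,0,0,0.008],[-0.0037,0,-0.0042,0,0,0,0.008],[-0.0043,0,-0.0036,0,0,0,0.008],[-0.0048,0,-0.0028,0,0,0,0.008],[-0.0052,0,-0.0021,0,0,0,0.008],[-0.0054,0,-0.0012,0,0,0,0.008]])

```text
clock: 15.6
position: [463.3, 104.6, 106.5]
ee_rot: [-0.038, -0.703, 0.708, 0.044]
contact_force: [-1.7, -3.5, 1.8]
gripper_width: 14.7
```

```bash
python3 -c "
from h import *
ck(4.5,9)"
```

```text
t 15.6 p [463.3 104.6 106.5] inst [ 32.8 155.7 106.5] F [-1.7 -3.5  1.8] w 14.7
x [-0.993  0.116  0.007] y [-0.008 -0.007 -1.   ] j [ 0.57  0.28 -0.52  0.   -0.79 -0.68]
ang 2.968 r 33.3
[-0.0056, 0, -0.0027], [-0.006, 0, 0.0005], [-0.0058, 0, 0.0015], [-0.0055, 0, 0.0025], [-0.005, 0, 0.0034], [-0.0044, 0, 0.0042], [-0.0036, 0, 0.0048], [-0.0027, 0, 0.0054], [-0.0018, 0, 0.0058],
```

```bash
python3 -c "
from h import *
ck(4.5,9,(-1.5,150.3),35)"
```

```text
t 15.6 p [463.3 104.6 106.5] inst [ 32.8 155.7 106.5] F [-1.7 -3.5  1.8] w 14.7
x [-0.993  0.116  0.007] y [-0.008 -0.007 -1.   ] j [ 0.57  0.28 -0.52  0.   -0.79 -0.68]
ang 2.984 r 34.8
[-0.0058, 0, -0.0007], [-0.0059, 0, 0.0006], [-0.0057, 0, 0.0015], [-0.0053, 0, 0.0025], [-0.0049, 0, 0.0033], [-0.0042, 0, 0.0041], [-0.0035, 0, 0.0047], [-0.0026, 0, 0.0053], [-0.0017, 0, 0.0056],
```

play_rows(series=[[-0.0058,0,-0.0007,0,0,0,0.008],[-0.0059,0,0.0006,0,0,0,0.008],[-0.0057,0,0.0015,0,0,0,0.008],[-0.0053,0,0.0025,0,0,0,0.008],[-0.0049,0,0.0033,0,0,0,0.008],[-0.0042,0,0.0041,0,0,0,0.008],[-0.0035,0,0.0047,0,0,0,0.008],[-0.0026,0,0.0053,0,0,0,0.008],[-0.0017,0,0.0056,0,0,0,0.008]])

```text
clock: 16.5
position: [499.6, 72.2, 106.5]
ee_rot: [-0.036, -0.704, 0.708, 0.047]
contact_force: [-5.9, 1.3, 4.0]
gripper_width: 13.9
```

```bash
python3 -c "
from h import *
ck(5.75,8,(-1.5,150.3),35)"
```

```text
t 16.5 p [499.6  72.2 106.5] inst [  4.8 116.  106.5] F [-5.9  1.3  4. ] w 13.9
x [-0.993  0.117  0.014] y [-0.015 -0.005 -1.   ] j [ 0.46  0.32 -0.44 -0.   -0.82 -0.58]
ang -1.754 r 34.9
[-0.0007, 0, 0.0053], [0.0002, 0, 0.0053], [0.0011, 0, 0.0052], [0.0018, 0, 0.005], [0.0026, 0, 0.0047], [0.0033, 0, 0.0042], [0.0039, 0, 0.0037], [0.0044, 0, 0.0031],
```

play_rows(series=[[-0.0007,0,0.0053,0,0,0,0.008],[0.0002,0,0.0053,0,0,0,0.008],[0.0011,0,0.0052,0,0,0,0.008],[0.0018,0,0.005,0,0,0,0.008],[0.0026,0,0.0047,0,0,0,0.008],[0.0033,0,0.0042,0,0,0,0.008],[0.0039,0,0.0037,0,0,0,0.008],[0.0044,0,0.0031,0,0,0,0.008],[0,0,0,0,0,0,0.008]])

```text
clock: 17.4
position: [485.4, 41.4, 106.6]
ee_rot: [0.043, 0.709, -0.703, -0.041]
contact_force: [-0.6, 1.5, -0.0]
gripper_width: 14.0
```

```bash
python3 -c "
from h import *
import pickle
ck(6.25,4,(-1.5,150.3),35)
s=get_image('scene');t=get_image('top');pickle.dump((s,t),open('c1.pkl','wb'))
a=cv2.resize(s['color'][195:260,270:345,::-1],(400,347),interpolation=cv2.INTER_CUBIC)
b=cv2.resize(t['color'][150:226,205:265,::-1],(316,400),interpolation=cv2.INTER_CUBIC)
o=np.zeros((400,720,3),np.uint8);o[:347,:400]=a;o[:,404:]=b;cv2.imwrite('pics/c1.png',o)"
```

```text
t 17.4 p [485.4  41.4 106.6] inst [-27.4 126.7 106.6] F [-0.6  1.5 -0. ] w 14.0
x [-0.993  0.119 -0.001] y [ 0.002  0.008 -1.   ] j [ 0.42  0.29 -0.49 -0.01 -0.79 -0.53]
ang -0.739 r 35.1
[0.005, 0, 0.0037], [0.0055, 0, 0.0028], [0.0059, 0, 0.0018], [0.0061, 0, 0.0007],
```

View pics/c1.png

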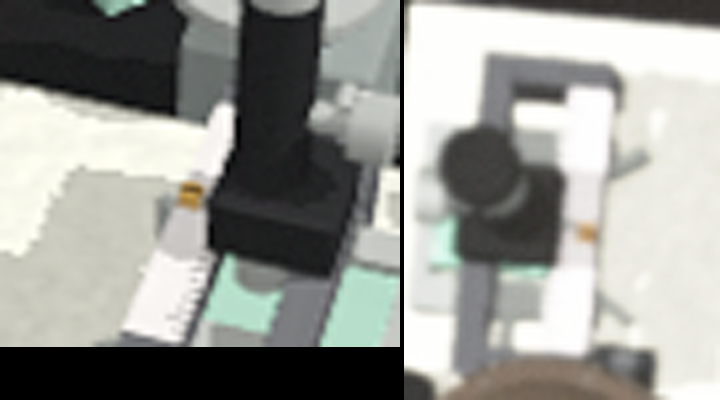

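Both views show the rider, at (190,195) on the left and (587,232) on the right. The microscope block is now slightly short of it. Measuring from the top image.

```bash
cat > m.py <<'E'
from h import *
import pickle,sys
T=pickle.load(open(sys.argv[1],"rb")); T=T[1] if isinstance(T,tuple) else T
g=T["color"].astype(np.float32)
ys=np.arange(-60,26,1.0)
def line(x):
    q=np.array([proj(T,i2w([x,y,98])) for y in ys],np.float32); return cv2.remap(g,q[None,:,0].copy(),q[None,:,1].copy(),cv2.INTER_LINEAR)[0]
L={x:line(x) for x in(3,5,8,9,10,11,12,20)}
y=(L[3][:,0]-L[3][:,2]+L[5][:,0]-L[5][:,2])/2-6; y[y<12]=0; print("rider",(y*ys).sum()/y.sum())
for x in(9,10,11,12): print(x,[int(v) for v in L[x].mean(1)[::1][25:80]])
b=L[20].mean(1); print("block", ys[b<110].min(),ys[b<110].max(), "20:",[int(v) for v in b])
E
python3 m.py top0.pkl; python3 m.py c1.pkl
```

```text
rider 6.65454259830493
9 [234, 234, 234, 234, 234, 234, 234, 233, 232, 231, 230, 230, 227, 223, 220, 219, 217, 221, 226, 229, 231, 232, 233, 233, 234, 234, 234, 235, 235, 235, 235, 236, 238, 241, 244, 248, 250, 249, 249, 245, 241, 239, 238, 237, 241, 244, 248, 251, 253, 253, 253, 254, 254, 254, 254]
10 [233, 233, 233, 233, 233, 233, 232, 232, 231, 230, 229, 227, 223, 217, 212, 211, 210, 215, 221, 227, 229, 232, 232, 233, 233, 234, 234, 234, 234, 234, 234, 234, 237, 240, 244, 248, 250, 250, 251, 249, 247, 247, 246, 246, 248, 249, 251, 252, 253, 253, 253, 254, 254, 254, 254]
11 [231, 231, 232, 232, 232, 232, 231, 231, 230, 229, 227, 223, 218, 210, 203, 203, 202, 207, 216, 223, 227, 230, 231, 232, 232, 232, 232, 233, 233, 233, 233, 233, 236, 239, 243, 247, 251, 251, 252, 251, 250, 250, 249, 249, 250, 251, 252, 253, 253, 253, 253, 254, 254, 254, 254]
12 [230, 230, 229, 228, 228, 227, 226, 225, 224, 222, 218, 213, 207, 201, 194, 194, 193, 200, 210, 219, 223, 228, 230, 231, 231, 231, 230, 230, 230, 230, 229, 229, 232, 236, 240, 245, 249, 251, 252, 252, 251, 251, 251, 251, 252, 252, 253, 25
[... 1299 characters left out ...]
 229, 229]
12 [254, 254, 253, 253, 253, 253, 253, 253, 253, 253, 251, 250, 247, 243, 238, 235, 231, 229, 228, 227, 228, 228, 229, 229, 229, 229, 229, 229, 228, 228, 228, 227, 226, 225, 221, 216, 209, 199, 190, 188, 189, 192, 199, 207, 211, 216, 220, 223, 226, 226, 226, 226, 226, 225, 225]
block -19.0 23.0 20: [147, 154, 165, 174, 175, 178, 183, 188, 197, 211, 226, 237, 244, 250, 251, 252, 252, 252, 251, 248, 245, 242, 239, 237, 235, 233, 234, 234, 235, 234, 234, 230, 225, 224, 224, 222, 210, 197, 176, 152, 129, 107, 86, 76, 68, 64, 64, 64, 66, 68, 70, 71, 71, 72, 71, 71, 70, 67, 68, 68, 65, 63, 62, 61, 60, 58, 57, 59, 61, 63, 63, 62, 65, 68, 70, 71, 72, 72, 72, 72, 73, 75, 91, 106, 130, 162]
```

Pointer y is about 3.8 and the rider 6.8 (both instrument frame), so 3.0 mm remains, about 0.6 rad.

```bash
python3 -c "
from h import *
ck(6.15,4,(-1.5,150.3),35)"
```

```text
t 17.5 p [485.3  41.4 106.6] inst [-27.4 126.7 106.6] F [ 0.3 -1.8 -1.6] w 14.2
x [-0.993  0.118 -0.   ] y [ 0.001  0.008 -1.   ] j [ 0.42  0.29 -0.49 -0.01 -0.79 -0.53]
ang -0.739 r 35.0
[0.0042, 0, 0.0033], [0.0046, 0, 0.0026], [0.005, 0, 0.0019], [0.0052, 0, 0.0011],
```

play_rows(series=[[0.0042,0,0.0033,0,0,0,0.008],[0.0046,0,0.0026,0,0,0,0.008],[0.005,0,0.0019,0,0,0,0.008],[0.005,0,0.0011,0,0,0,0.008],[0,0,0,0,0,0,0.008],[0,0,0,0,0,0,0.008]])

```text
clock: 18.1
position: [464.5, 34.6, 106.6]
ee_rot: [0.043, 0.709, -0.703, -0.041]
contact_force: [2.2, -0.4, -4.0]
gripper_width: 14.5
```

```bash
python3 -c "
from h import *
import pickle
ck(None,4,(-1.5,150.3),35)
s=get_image('scene');t=get_image('top');pickle.dump((s,t),open('c2.pkl','wb'))
a=cv2.resize(s['color'][200:245,280:330,::-1],(400,360),interpolation=cv2.INTER_CUBIC)
b=cv2.resize(t['color'][175:220,220:260,::-1],(356,400),interpolation=cv2.INTER_CUBIC)
o=np.zeros((400,760,3),np.uint8);o[:360,:400]=a;o[:,404:]=b;cv2.imwrite('pics/c2.png',o)"; python3 m.py c2.pkl
```

```text
t 18.1 p [464.5  34.6 106.6] inst [-36.5 146.6 106.6] F [ 2.2 -0.4 -4. ] w 14.5
x [-0.993  0.118 -0.002] y [ 0.003  0.008 -1.   ] j [ 0.42  0.26 -0.54 -0.01 -0.77 -0.53]
ang -0.104 r 35.2
rider 6.840065356963129
9 [254, 254, 254, 254, 254, 254, 254, 253, 253, 253, 253, 253, 253, 253, 253, 253, 252, 249, 245, 241, 237, 233, 233, 233, 232, 232, 232, 232, 232, 232, 232, 232, 232, 233, 231, 229, 224, 216, 208, 194, 181, 173, 171, 171, 182, 195, 206, 217, 225, 228, 231, 231, 231, 231, 231]
10 [254, 254, 254, 254, 254, 254, 254, 253, 253, 253, 253, 253, 253, 253, 253, 252, 251, 248, 244, 240, 237, 233, 233, 232, 232, 231, 231, 232, 232, 232, 232, 231, 231, 231, 230, 228, 225, 219, 213, 199, 186, 179, 177, 177, 190, 201, 210, 219, 226, 228, 230, 230, 231, 230, 230]
11 [254, 254, 254, 254, 254, 254, 254, 253, 253, 253, 253, 253, 253, 253, 252, 251, 250, 246, 242, 238, 234, 232, 231, 231, 231, 231, 231, 231, 231, 231, 231, 231, 231, 230, 229, 227, 224, 219, 214, 202, 189, 182, 180, 178, 190, 202, 211, 219, 225, 227, 229, 230, 230, 230, 229]
12 [254, 254, 253, 253, 253, 253, 253, 253, 253, 253, 252, 252, 252, 252, 252, 250, 247, 244, 239, 235, 233, 230, 229, 229, 229, 229, 229, 229, 228, 228, 228, 227, 227, 226, 225, 222, 219, 215, 211, 201, 191, 184, 182, 180, 190, 202, 212, 218, 224, 226, 226, 227, 226, 226, 226]
block -15.0 25.0 20: [149, 156, 166, 176, 177, 180, 185, 190, 198, 212, 226, 237, 244, 251, 251, 252, 252, 252, 251, 248, 245, 242, 240, 237, 235, 234, 235, 235, 236, 235, 235, 231, 227, 226, 227, 226, 220, 213, 210, 210, 204, 182, 161, 140, 119, 102, 90, 80, 76, 73, 72, 73, 73, 73, 71, 72, 73, 72, 71, 70, 67, 65, 64, 63, 63, 62, 62, 63, 64, 64, 66, 66, 67, 68, 69, 73, 75, 75, 75, 74, 74, 73, 72, 71, 73, 80]
```

View pics/c2.png

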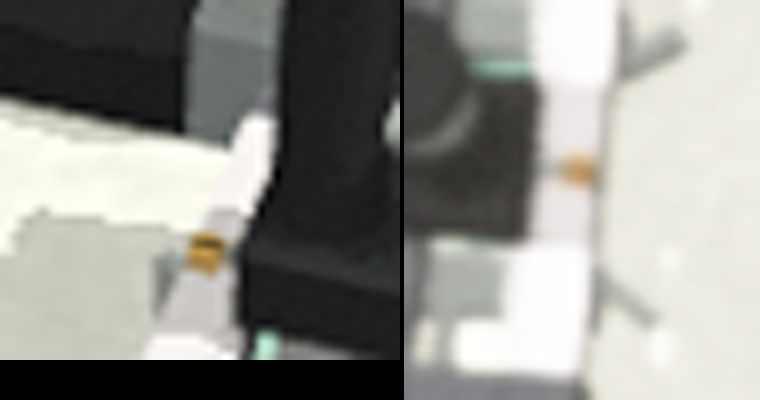

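The tongue at (552,168) runs straight into the rider at (578,168). Pointer 7.3 and rider 6.8 to 7.0 mm agree to about 0.5 mm. Letting go.

play_rows(series=[[0,0,0,0,0,0,0.045],[0,0,0,0,0,0,0.045],[0,0,0,0,0,0,0.045],[0,0,0,0,0,0,0.045],[0,-0.015,0,0,0,0,0.045],[0,-0.03,0,0,0,0,0.045],[0,-0.03,0,0,0,0,0.045],[0.03,-0.01,0,0,0,0,0.045],[0.03,0,0,0,0,0,0.045],[0,0,0,0,0,0,0.045]])

```text
clock: 19.2
position: [403.2, 40.8, 195.3]
ee_rot: [0.042, 0.708, -0.703, -0.042]
contact_force: [-0.0, -1.4, 0.0]
gripper_width: 44.8
```

```bash
python3 -c "
from h import *
import pickle
st()
s=get_image('scene');t=get_image('top');pickle.dump((s,t),open('c3.pkl','wb'))
h=cv2.cvtColor(s['color'],cv2.COLOR_RGB2HSV); m=cv2.inRange(h,(65,25,90),(95,160,255)); m[:240]=0;m[:,:320]=0;m[:,350:]=0
c=max(cv2.findContours(m,0,2)[0],key=cv2.contourArea);P=np.array([w2i(onz(s,*p[0],64))[:2] for p in c],np.float32);print('slab far part',P.min(0),P.max(0))
"; python3 m.py c3.pkl | grep -E '^(rider|1)'
```

```text
t 19.2 p [403.2  40.8 195.3] inst [-37.3 208.2 195.3] F [-0.  -1.4  0. ] w 44.8
x [-0.993  0.119  0.001] y [-0.     0.007 -1.   ] j [ 0.5   0.04 -0.54 -0.01 -0.99 -0.62]
slab far part [ 57.63009  -30.147087] [78.093636 21.618643]
rider 6.846738864193962
10 [253, 253, 253, 253, 253, 253, 253, 253, 253, 253, 253, 252, 252, 252, 252, 251, 250, 246, 242, 237, 233, 230, 229, 228, 228, 228, 229, 229, 229, 229, 228, 228, 228, 228, 226, 223, 219, 213, 207, 194, 182, 175, 173, 172, 185, 195, 204, 213, 220, 222, 225, 226, 227, 227, 227]
11 [253, 253, 253, 253, 253, 253, 253, 253, 253, 253, 252, 252, 252, 252, 251, 250, 248, 244, 240, 235, 232, 228, 228, 227, 227, 228, 228, 228, 227, 227, 227, 227, 227, 227, 226, 223, 219, 213, 208, 197, 184, 177, 176, 174, 185, 196, 205, 213, 219, 222, 224, 225, 226, 226, 226]
12 [253, 253, 253, 253, 253, 253, 253, 253, 253, 252, 252, 251, 251, 251, 250, 248, 246, 242, 237, 233, 230, 227, 226, 226, 227, 226, 226, 225, 224, 223, 223, 222, 222, 222, 220, 218, 214, 210, 205, 196, 186, 178, 177, 176, 186, 197, 206, 213, 219, 221, 222, 222, 222, 222, 222]
```

```bash
python3 -c "
from bench import job_done
print(job_done())"
```

```text
the job is handed in; nothing more can be done
None
```

I put the rightmost slab on the stage and pushed it home, then turned the handwheel until the pointer was level with the rider's line. I let go, backed the arm clear and handed the job in at 19.2 s. `job_done` gave no verdict.

- **Slab:** the push stalled twice at about 10 N, with the slab's rear end about 10 mm inside the entry beam, as it should be when home. In the scene picture its far end reads about 78 mm, against the stop at 80. That view also reads the far beam 2 mm short (60 for 62), so the end works out at about 80. A last coarse reading, after letting go of the knob, again put the far end at 78.
- **Pointer:** the wheel turned about 5.36 rad. After release, the top picture put the pointer at about y 7.3 mm and the rider at 6.8 to 7.0, a gap of about 0.5 mm against the 2.5 allowed.
- **Disagreement:** the two cameras differed by about 5 mm along world x. I used values in between, and confirmed position by contact at the stop and the knob.
- **Not checked:** I saw no contact with the microscope or the loose items, but did not measure the loose items' positions at the end.

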